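# Hold the balancing robot upright for its gyro zeroing

## Task

Get the two-wheeled balancing robot through its gyro zeroing: on the control box press the three keys one at a time, each fully down and let back up before the next, the large one (drives off) first, then the middle one (sensor on), then the small one at the far end (start zeroing). Next flip the kickstand on the back of its frame down over centre until it snaps against its lower stop, so that the robot cannot go over backwards. Then take the frame by its top bar, bring it up off its front bumper and finish while still holding it by that bar, upright and still, with the kickstand's foot clear of the bench; do not tip the frame over backwards, and leave the flask, tape roll, screwdriver and relay module where they are.

Things in the scene. Friction and masses are not known exactly. Their poses are not given: they have to be found in the camera images.
- balancer: Fixed part of the balancing robot: two black rubber wheels (100 mm diameter, 26 mm wide, centred 85 mm either side) standing in a black chock tray (240 x 130 x 6 mm) screwed to the bench. Origin on the bench under the middle of the axle; x runs along the axle, y points to the robot's front, -y to its back, z up. The axle is at z = 56 mm; the frame tips about it. It does not move during a run.
- frame (a joint): Lean of the frame about the axle (rad): 0 = upright, positive = towards the front (+y of balancer). It starts at +0.40, resting on its front bumper; negative is backwards. With the kickstand down the foot meets the bench at about -0.12; with it up the frame would fall on backwards. The frame (0.95 kg or so, top heavy, nearly no friction) does not balance by itself: let go near upright it tips to the front or the back; bringing it up takes under 5 N at the bar.
- bar (a point): Centre of the frame's top bar: a round aluminium bar, 14 mm diameter, 98 mm clear length along the balancer's x between two black end brackets, 230 mm straight above the axle when upright (286 mm over the bench). The top deck (116 x 72 mm) lies 68 mm below the bar's centre, open to front and back. The point turns with the frame: its z points up along the frame, its x along the bar.
- kickstand (a joint): Swing of the kickstand leg on the frame (rad): 0 = stowed, upper stop; 1.83 = down, lower stop. At 0 the leg points to the back, 0.70 rad above the level of the frame's decks, and swings down by the joint value. A toggle spring drives it from mid swing (about 0.92) to either stop: about 0.1 N m near the stops, so about 1 N square on the leg near its foot moves it and the frame stays on its bumper.
- stand_hub (a point): Pivot of the kickstand, in a steel bracket standing out behind the middle deck, with an extension spring beside it: 70 mm behind and 90 mm above the axle in the frame's own axes, half-way between the wheels. Pivot axis parallel to the axle. It leans with the frame.
- foot (a point): Centre of the rubber foot (18 mm diameter) at the end of the kickstand leg, 134 mm from stand_hub. The leg is a straight round aluminium rod, 11 mm diameter, in the plane half-way between the wheels, free on all sides for the last 90 mm.
- control_box: Black control box, 78 x 172 x 38 mm high, fixed to the bench. Origin under its centre; the three white round keys stand in a row along its y, large key on the +y side.
- key_large_top (a point): Centre of the top of the large key (36 mm diameter), 60 mm over the bench, 50 mm from the box's centre towards its +y end. It moves down by 6 mm and springs back; fully down it still stands 4 mm proud of its black collar.
- key_middle_top (a point): Centre of the top of the middle key (22 mm diameter), 60 mm over the bench, 54 mm from the large key. Same travel.
- key_end_top (a point): Centre of the top of the small key (22 mm diameter) at the far end from the large one, 60 mm over the bench, 48 mm beyond the middle key. Same travel.
- key_large (a joint): Travel of the large key (m): 0 = up, 0.006 = fully down. Spring, 4 N when fully down.
- key_middle (a joint): The same for the middle key.
- key_end (a joint): The same for the small key at the far end.
- flask: Bystander: dark steel drinking flask, 68 mm diameter, 190 mm high, origin under its centre.
- tape_roll: Bystander: roll of yellow tape lying flat, 72 mm diameter, 18 mm high, origin under its centre.
- screwdriver: Bystander: screwdriver with black handle lying on the bench farthest from the arm, origin under its middle, along its x.
- relay_module: Bystander: small relay circuit board, 52 x 30 x 19 mm, origin under its centre.
Mind the look-alikes: they are no part of the job. What is shaped like the control_box but green, pink or turquoise is not meant.

How it is judged:
By the outcome, as a careful person would: the job done as asked, in the order asked, and still so for the second after the job is handed in, while the arm keeps its last pose, push and grip.
It also fails if it takes over 72 s, if anything falls off the work surface, if the arm or the gripper's body presses on something with over 40 N, if the wrist force passes 120 N, or if a joint passes its speed limit or range.

## Robot

A 6-joint arm with a two-finger parallel gripper is mounted at the origin on the work surface. World frame = base frame: x ahead of the robot, y to its left, z up, the work surface at z = 0. Lengths are in m, angles in rad, forces in N, time in s.
With the tool pointing down it reaches from about 0.325 to 0.775 m from the base axis. Payload 5.5 kg.
Tool frame: the origin (TCP) lies on the centre line of the jaws, within the pads' length; the fingertips stand 19 mm ahead of it and the grasp point (between the pads) is the TCP (bot.tcp_to_tips is the distance from the TCP to the fingertips, in m); z points along the fingers, y is the direction in which the jaws open and shut (so a half turn about z gives the same grasp; the last joint's range is limited). The gripper opens to 85 mm and grips with 20 to 120 N. Pads are 22 mm wide; open, the fingers measure 114 mm over their backs; the gripper's body (76 mm by 85 mm) begins 54 mm behind the grasp point. The pads swing forward as they close: fully open they stand 13 mm farther back than shut.
Start: joints at [-1.405, 0.091, 1.231, -0, 1.82, -0.057], TCP at [0.133, -0.585, 0.25] pointing down, gripper open.
Joint ranges: [-2.87, 2.87], [-0.86, 2.18], [0.17, 2.46], [-1.51, 4.65], [0.06, 2.69], [-2.65, 2.65]. Speed limits (rad/s): [2.57, 2.57, 3.01, 3.14, 3.14, 3.14].

## Interface

Orientations are given as a rotation vector (axis times angle).
In Python, from plant import bot gives the robot as it stands.
- The arm moves only by the tool step_arm, never from a script. Its argument "targets" is one flat list of numbers, 7 for each row, row after row: the opening in per cent of the stroke, from 0 (shut) to 100 (fully open), then the shift along the tool's x, y, z in mm, then the turn, a rotation vector about the tool's x, y, z in rad. A call has 1 to 20 rows; each row shifts and turns the pose as measured when the row begins, along the tool's axes as they then stand; what a row does not reach is not made up. A row lasts 1/12 s, in which the tool goes at most 41.7 mm and 7.16 degrees, less where a joint would pass 70% of its speed; a pose out of reach is approached as far as the arm can. A call with a gripper value outside its range is refused whole. The fingers move at their own pace and stop on an object; "squeeze" is the grip in N (left out, the last holds). Time passes only in rows, so rows that do not move let the fingers close. It gives the time, the measured TCP pose, the force and the opening at its end, in the units of the state.
- bot.sense(): the state, without advancing time (a new reading comes with each control period).
- bot.capture(name): name is "side" or "top" or "wrist"; returns a dict with "image" (480x640x3 uint8, blue, green, red), "depth" (480x640 float32, m along the optical axis (not along the pixel's ray), 0 where there is no reading), "fx", "fy", "cx", "cy" (pixels), "world_from_camera" (4x4, takes a point from camera to world coordinates). Camera axes: x right, y down, z forward; pixel columns grow to the right and rows downward; lengths in m; the calibration is good to about 2 mm. A picture is of the moment at which its call begins.
- bot.close_job(): hands the job in, once; it reports no verdict.
The state is a dict: "t": time; "joints": joint angles; "dq": joint speeds; "tau": joint torques, N m; "ee_pos": TCP position; "ee_rot": TCP orientation; "wrist_force": force on the tool from outside, world axes, zero at the start; "moment": the same for the moment, N m; "gripper_width": finger opening in m.
Only numpy, scipy, OpenCV 4.12 (cv2) and the standard library are available. Lean on these libraries where they do the work, as an engineer would, in place of code of your own. Each camera call takes 0.05 s, during which the arm holds its last target.

## Working session

There is one attempt and no reset: what is moved stays moved. The work goes in short steps, Python scripts to look and compute and a tool call to move; the robot and the scene stay as the last step left them, time stands still between calls to the robot, and variables do not carry over. Pictures are saved under pics/ and viewed, and the job is handed in when it is done.

Besides the shell and the picture viewer there is one more tool, called as name(argument=value, ...) on one line, values as JSON. step_arm: Moves the arm, as the interface text tells. Its arguments: {"type":"object","properties":{"targets":{"type":"array"},"squeeze":{"type":"number"}},"required":["targets"]}

```bash
mkdir -p pics; ls; python3 - <<'E'
from plant import bot
import cv2,numpy as np
print(bot.sense())
for n in("side","top","wrist"):
    c=bot.capture(n); cv2.imwrite(f"pics/{n}0.png",c["image"]); np.savez(f"{n}0.npz",**c)
    print(n,c["fx"],c["cx"],c["cy"],np.round(c["world_from_camera"],3).tolist())
E
```

```text
pics
{'t': 0.0, 'joints': array([-1.40467736e+00,  9.18700634e-02,  1.23190635e+00, -5.82757920e-06,
        1.81978644e+00, -5.67169119e-02]), 'dq': array([ 2.13832212e-04, -8.82658061e-05, -3.77087819e-04, -1.08827514e-03,
       -1.20482554e-03, -1.16400362e-03]), 'tau': array([-2.19048990e-03, -4.58727586e+01, -4.18027532e+01, -6.19873445e-04,
        1.14576949e-02, -2.33298488e-05]), 'ee_pos': array([ 0.13254357, -0.58492457,  0.24913256]), 'ee_rot': array([-3.12015852e+00, -3.49085091e-01,  1.77952128e-04]), 'wrist_force': array([0.21794255, 0.17714479, 0.01989759]), 'moment': array([0.00432713, 0.01454253, 0.04990247]), 'gripper_width': 0.08538632238784265}
side 553.6793487972424 321.08988259386285 234.71109016545518 [[-0.884, -0.211, 0.416, -0.064], [-0.466, 0.429, -0.773, 1.191], [-0.016, -0.878, -0.478, 0.911], [0.0, 0.0, 0.0, 1.0]]
top 540.1054891445544 308.7757985114139 242.75583065500325 [[0.01, -0.984, 0.178, 0.312], [-1.0, -0.009, 0.006, 0.031], [-0.004, -0.178, -0.984, 1.413], [0.0, 0.0, 0.0, 1.0]]
wrist 397.78101753394066 326.23449987286597 241.50681214095542 [[0.221, -0.921, -0.321, 0.214], [-0.975, -0.209, -0.071, -0.567], [-0.002, 0.329, -0.944, 0.373], [0.0, 0.0, 0.0, 1.0]]
```

View pics/top0.png

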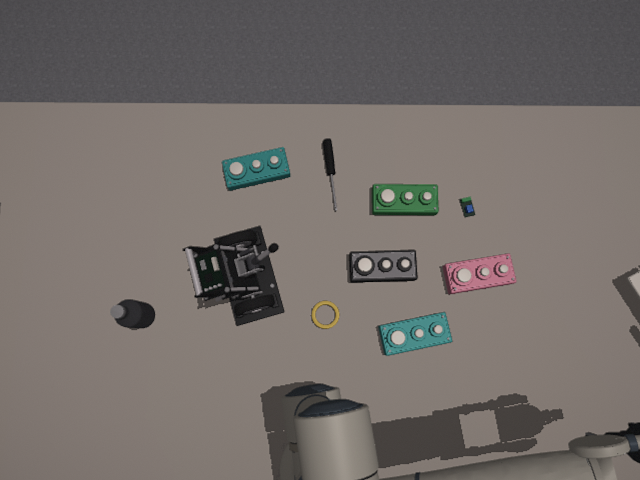

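View pics/side0.png

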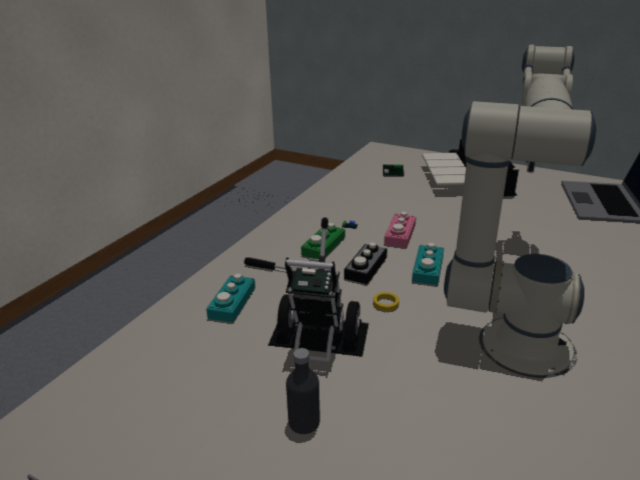

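The top view shows the black box at about (384,265), large key on its left. The balancer is at about (240,275), bar and front to the left, kickstand foot at (273,247). The flask is beyond the front at (135,313).

```bash
cat > h.py <<'E'
import numpy as np,cv2
from scipy.spatial.transform import Rotation as R
def ld(n): return dict(np.load(n+".npz"))
def ray(c,u,v):
    T=c["world_from_camera"]; d=T[:3,:3]@np.array([(u-c["cx"])/c["fx"],(v-c["cy"])/c["fy"],1.]); return T[:3,3],d
def onz(c,u,v,z):
    o,d=ray(c,u,v); return o+d*(z-o[2])/d[2]
def proj(c,p):
    T=c["world_from_camera"]; q=T[:3,:3].T@(np.asarray(p)-T[:3,3]); return np.array([q[0]/q[2]*c["fx"]+c["cx"],q[1]/q[2]*c["fy"]+c["cy"]])
def dep(c,u,v):
    z=c["depth"][int(v),int(u)]; T=c["world_from_camera"]; return T[:3,:3]@(z*np.array([(u-c["cx"])/c["fx"],(v-c["cy"])/c["fy"],1.]))+T[:3,3]
E
python3 - <<'E'
from h import *
c=ld("top0"); im=c["image"]
cv2.imwrite("pics/topz.png",cv2.resize(im[215:340,170:295],None,fx=4.8,fy=4.8,interpolation=cv2.INTER_CUBIC))
s=ld("side0"); cv2.imwrite("pics/sidez.png",cv2.resize(s["image"][210:360,260:400],None,fx=4,fy=4,interpolation=cv2.INTER_CUBIC))
g=im[245:285,345:425].astype(int); m=(g.min(2)>110).astype(np.uint8)
n,l,st,ce=cv2.connectedComponentsWithStats(m)
for i in range(1,n):
    if st[i,4]>8:
        u,v=ce[i]+[345,245]; print(st[i],u,v,onz(c,u,v,.06),dep(c,u,v))
g=s["image"]
E
```

```text
[  0   0  80  40 939] 391.47816826411076 261.64323748668795 [ 0.51012417 -0.1705667   0.06      ] [ 0.51150388 -0.17196864  0.05057025]
[50  7 20 25 50] 409.7 268.64 [ 0.49274622 -0.21617446  0.06      ] [ 0.49483488 -0.21902866  0.04435084]
[14  8 10  2 13] 363.15384615384613 253.76923076923077 [ 0.52959545 -0.09916423  0.06      ] [ 0.53271735 -0.10102699  0.04057402]
[ 13  13  14  13 147] 364.63265306122446 264.2244897959184 [ 0.50288889 -0.10269246  0.06      ] [ 0.5026364  -0.10251603  0.06179114]
[37 15  9  8 54] 386.03703703703707 263.55555555555554 [ 0.50511334 -0.15674885  0.06      ] [ 0.50511771 -0.15675308  0.05996941]
[56 14  8  9 50] 404.82 262.9 [ 0.50724038 -0.20419287  0.06      ] [ 0.50702494 -0.20393359  0.06149418]
[ 8 26  5  7 14] 354.57142857142856 274.64285714285717 [ 0.47617968 -0.07716018  0.06      ] [ 0.47863493 -0.07877291  0.03974575]
[14 31 26  2 28] 370.9642857142857 276.92857142857144 [ 0.47079818 -0.11834671  0.06      ] [ 0.47346366 -0.12084912  0.03726534]
```

View pics/topz.png

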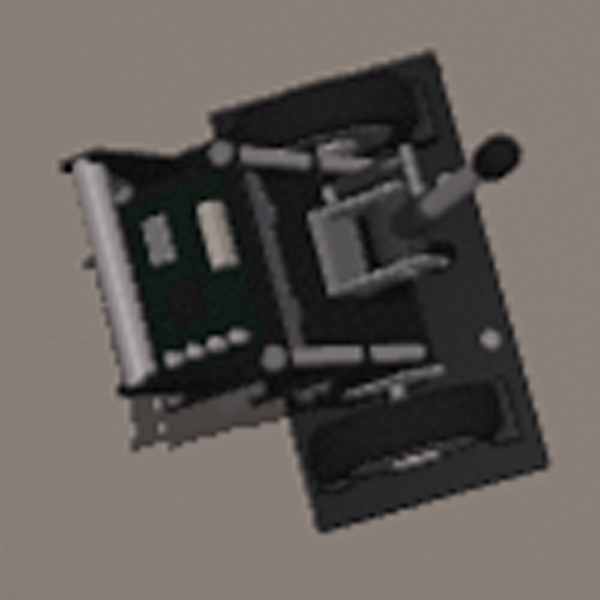

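View pics/sidez.png

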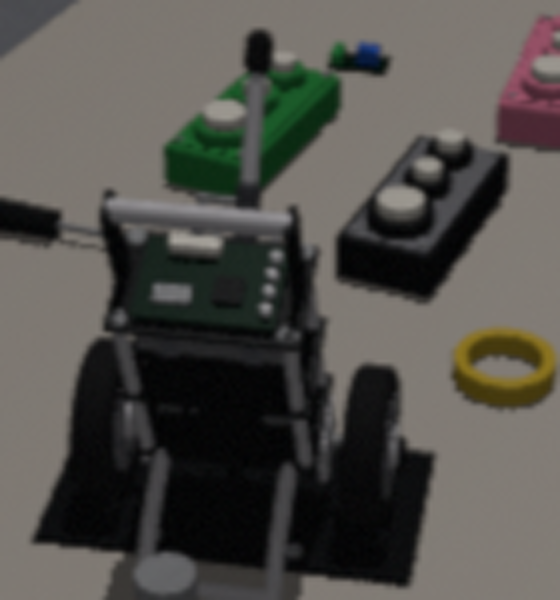

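```bash
python3 - <<'E'
from h import *
c=ld("top0"); s=ld("side0")
t=lambda u,v:(170+(u+.5)/4.8-.5,215+(v+.5)/4.8-.5)
P=[onz(c,*t(*q),.006) for q in [(435,50),(548,468),(320,530),(208,115)]]
for p in P: print(p)
for i in range(4): print(np.linalg.norm(P[i]-P[(i+1)%4]))
o=np.mean(P,0); print("c",o)
# y axis (front) = from P0,P1 side to P2,P3 side
f=(P[2]+P[3]-P[0]-P[1]); e=(P[1]+P[2]-P[0]-P[3])
print(np.degrees(np.arctan2(f[1],f[0])),np.degrees(np.arctan2(e[1],e[0])))
b1=onz(c,*t(88,163),.268);b2=onz(c,*t(142,378),.268)
print("bar",b1,b2,(b1+b2)/2,np.linalg.norm(b1-b2),(b1+b2)/2-o)
print("foot",onz(c,*t(495,158),.2856), "depth",dep(c,*t(495,158)))
print("bardepth",dep(c,*t(115,265)))
sp=lambda u,v:(260+(u+.5)/4-.5,210+(v+.5)/4-.5)
print("side: ",[onz(s,*sp(*q),.268) for q in[(110,210),(292,222)]], onz(s,*sp(258,50),.2856), [onz(s,*sp(*q),.06) for q in [(402,203),(428,168),(450,141)]])
E
```

```text
[0.61320663 0.1690948  0.006     ]
[0.38348515 0.10212377 0.006     ]
[0.34920144 0.2239612  0.006     ]
[0.57532723 0.29362772 0.006     ]
0.23928450391273628
0.12656908261974809
0.2366142391159044
0.13016641975691726
c [0.48030511 0.19720187 0.006     ]
106.3255715768501 -163.31420431286045
bar [0.50392456 0.29755381 0.268     ] [0.40788598 0.26886116 0.268     ] [0.45590527 0.28320749 0.268     ] 0.1002331151956435 [-0.02439984  0.08600562  0.262     ]
foot [0.50491779 0.1137969  0.2856    ] depth [0.50383127 0.1133276  0.29195473]
bardepth [0.45680088 0.28112435 0.2774904 ]
side:  [array([0.50393502, 0.29790189, 0.268     ]), array([0.40728706, 0.26419639, 0.268     ])] [0.50374675 0.11917857 0.2856    ] [array([ 0.49894614, -0.09553965,  0.06      ]), array([ 0.50232692, -0.15095491,  0.06      ]), array([ 0.50371482, -0.19645935,  0.06      ])]
```

```bash
cat >> h.py <<'E'
O=np.array([.480,.197,0]); F=np.array([np.cos(np.radians(106.5)),np.sin(np.radians(106.5)),0]); E=np.array([F[1],-F[0],0]); Z=np.array([0,0,1.])
K=dict(L=[.5025,-.102],M=[.5048,-.156],S=[.5068,-.2035])
def go(p,Rt=None):
    from plant import bot
    s=bot.sense(); R0=R.from_rotvec(s["ee_rot"]); d=R0.inv().apply(np.asarray(p)-s["ee_pos"])*1000
    print("t",s["t"],"pos",s["ee_pos"].round(4),"F",s["wrist_force"].round(1),"w",s["gripper_width"])
    print("tool mm",d.round(1),"len",np.linalg.norm(d).round(1))
    if Rt is not None: print("turn",(R0.inv()*Rt).as_rotvec().round(3), "deg",np.degrees((R0.inv()*Rt).magnitude()))
E
python3 - <<'E'
from h import *
go([*K["L"],.1])
c=ld("top0"); print(onz(c,120,312,.19),onz(c,135,315,.1))
E
```

```text
t 0.15 pos [ 0.1325 -0.585   0.2494] F [-0.5  0.5 -0.5] w 0.085215346553896
tool mm [ 467.5 -389.1  150. ] len 626.5
[0.37070586 0.46163246 0.19      ] [0.36818418 0.45656037 0.1       ]
```

step_arm(targets=[0, 26, -22, 7, 0, 0, 0, 0, 26, -22, 7, 0, 0, 0, 0, 26, -22, 7, 0, 0, 0, 0, 26, -22, 7, 0, 0, 0, 0, 26, -22, 7, 0, 0, 0, 0, 26, -22, 7, 0, 0, 0, 0, 26, -22, 7, 0, 0, 0, 0, 26, -22, 7, 0, 0, 0, 0, 26, -22, 7, 0, 0, 0, 0, 26, -22, 7, 0, 0, 0, 0, 26, -22, 7, 0, 0, 0, 0, 26, -22, 7, 0, 0, 0, 0, 26, -22, 7, 0, 0, 0, 0, 26, -22, 7, 0, 0, 0, 0, 26, -22, 7, 0, 0, 0, 0, 26, -22, 7, 0, 0, 0, 0, 26, -22, 7, 0, 0, 0, 0, 0, 0, 0, 0, 0, 0])

```text
t: 1.65
ee_pos: [0.492, -0.1003, 0.1174]
ee_rot: [-3.115, -0.336, 0.006]
wrist_force: [0.4, 0.2, -1.1]
gripper_width: -0.0003
```

```bash
python3 - <<'E'
from h import *
go([*K["L"],.1],R.from_rotvec([-3.12015852e+00, -3.49085091e-01,0]))
E
```

```text
t 1.65 pos [ 0.492  -0.1003  0.1174] F [ 0.4  0.2 -1.1] w -0.00027173891215403833
tool mm [ 9.9  4.1 17.3] len 20.4
turn [-0.007  0.003 -0.008] deg 0.6502481788838946
```

step_arm(targets=[0, 10, 4, 5, 0, 0, 0, 0, 0, 0, 14, 0, 0, 0, 0, 0, 0, 10, 0, 0, 0, 0, 0, 0, 3, 0, 0, 0])

```text
t: 1.98
ee_pos: [0.5025, -0.0997, 0.0822]
ee_rot: [-3.114, -0.344, 0.01]
wrist_force: [-1.0, 0.5, 0.3]
gripper_width: 0.0001
```

```bash
python3 - <<'E'
from h import *
from plant import bot
go([*K["L"],.079])
c=bot.capture("wrist"); cv2.imwrite("pics/w1.png",c["image"])
E
```

```text
t 1.9833 pos [ 0.5025 -0.0997  0.0822] F [-1.   0.5  0.3] w 7.764285803713893e-05
tool mm [-0.5  2.2  3.2] len 3.9
```

View pics/w1.png

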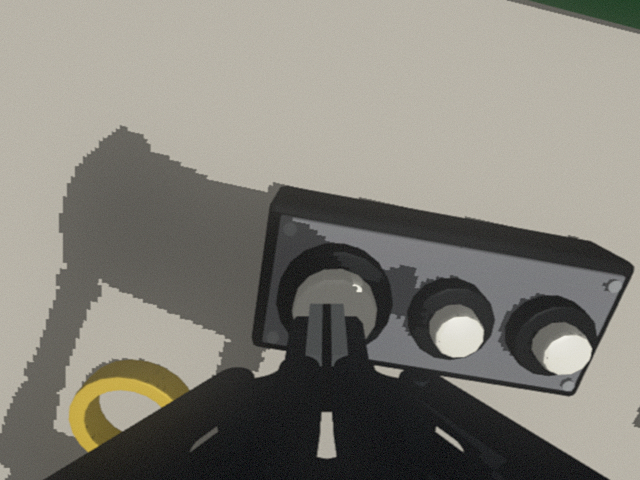

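The wrist view shows the shut tips at (327,310), over the front part of the large key (335,300). That is well centred, so I press.

step_arm(targets=[0, 0, 2, 3, 0, 0, 0, 0, 0, 0, 3, 0, 0, 0, 0, 0, 0, 3, 0, 0, 0])

```text
t: 2.28
ee_pos: [0.5018, -0.1029, 0.0733]
ee_rot: [-3.113, -0.339, 0.009]
wrist_force: [-0.7, 2.3, 3.5]
gripper_width: 0.0004
```

step_arm(targets=[0, 0, 0, 2, 0, 0, 0])

```text
t: 2.37
ee_pos: [0.5019, -0.1029, 0.0728]
ee_rot: [-3.113, -0.338, 0.007]
wrist_force: [-5.0, 3.8, 14.0]
gripper_width: -0.0001
```

step_arm(targets=[0, 0, 0, 1, 0, 0, 0, 0, 0, 0, -10, 0, 0, 0, 0, 0, 0, -15, 0, 0, 0, 0, 0, 0, -5, 0, 0, 0, 0, 0, 0, 0, 0, 0, 0])

```text
t: 2.78
ee_pos: [0.5019, -0.1046, 0.1065]
ee_rot: [-3.115, -0.335, 0.003]
wrist_force: [-0.1, -0.7, 0.0]
gripper_width: 0.0001
```

```bash
python3 - <<'E'
from h import *
go([*K["M"],.082])
E
```

```text
t 2.7833 pos [ 0.5019 -0.1046  0.1065] F [-0.1 -0.7  0. ] w 5.057379196192897e-05
tool mm [-8.1 51.  24. ] len 57.0
```

step_arm(targets=[0, -4, 26, 0, 0, 0, 0, 0, -4, 25, 0, 0, 0, 0, 0, 0, 0, 0, 0, 0, 0, 0, 0, 0, 15, 0, 0, 0, 0, 0, 0, 8, 0, 0, 0])

```text
t: 3.2
ee_pos: [0.5064, -0.1588, 0.0849]
ee_rot: [-3.118, -0.336, -0.006]
wrist_force: [-0.6, 0.6, -0.4]
gripper_width: -0.0002
```

```bash
python3 - <<'E'
from h import *
go([*K["M"],.079])
E
```

```text
t 3.2 pos [ 0.5064 -0.1588  0.0849] F [-0.6  0.6 -0.4] w -0.000184016025884445
tool mm [-1.  -3.1  5.9] len 6.7
```

step_arm(targets=[0, -1, -3, 3, 0, 0, 0, 0, 0, 0, 3, 0, 0, 0, 0, 0, 0, 3, 0, 0, 0, 0, 0, 0, 3, 0, 0, 0])

```text
t: 3.53
ee_pos: [0.504, -0.1553, 0.0727]
ee_rot: [-3.119, -0.336, -0.003]
wrist_force: [-10.2, 2.4, 22.7]
gripper_width: -0.0003
```

step_arm(targets=[0, 0, 0, 2, 0, 0, 0])

```text
t: 3.62
ee_pos: [0.5039, -0.1553, 0.0729]
ee_rot: [-3.12, -0.337, -0.004]
wrist_force: [-7.2, 1.4, 11.2]
gripper_width: 0.0003
```

step_arm(targets=[0, 0, 0, -10, 0, 0, 0, 0, 0, 0, -15, 0, 0, 0, 0, 0, 0, -5, 0, 0, 0, 0, 0, 0, 0, 0, 0, 0])

```text
t: 3.95
ee_pos: [0.5044, -0.1541, 0.1061]
ee_rot: [-3.12, -0.34, -0.007]
wrist_force: [-0.2, -0.3, -0.2]
gripper_width: 0.0001
```

```bash
python3 - <<'E'
from h import *
go([*K["S"],.082])
E
```

```text
t 3.95 pos [ 0.5044 -0.1541  0.1061] F [-0.2 -0.3 -0.2] w 8.442133599105251e-05
tool mm [-8.4 48.8 24. ] len 55.0
```

step_arm(targets=[0, -4, 24, 0, 0, 0, 0, 0, -4, 22, 0, 0, 0, 0, 0, 0, 0, 0, 0, 0, 0, 0, 0, 0, 15, 0, 0, 0, 0, 0, 0, 7, 0, 0, 0])

```text
t: 4.37
ee_pos: [0.5083, -0.2009, 0.0846]
ee_rot: [-3.121, -0.344, -0.014]
wrist_force: [-0.8, 0.8, 0.0]
gripper_width: -0.0
```

```bash
python3 - <<'E'
from h import *
go([*K["S"],.079])
E
```

```text
t 4.3667 pos [ 0.5083 -0.2009  0.0846] F [-0.8  0.8  0. ] w -4.088856328930929e-05
tool mm [-2.1  2.2  5.5] len 6.3
```

step_arm(targets=[0, -2, 2, 3, 0, 0, 0, 0, 0, 0, 3, 0, 0, 0, 0, 0, 0, 3, 0, 0, 0, 0, 0, 0, 3, 0, 0, 0])

```text
t: 4.7
ee_pos: [0.5063, -0.2023, 0.0727]
ee_rot: [-3.12, -0.345, -0.012]
wrist_force: [-10.7, 3.0, 24.1]
gripper_width: -0.0001
```

step_arm(targets=[0, 0, 0, 1, 0, 0, 0])

```text
t: 4.78
ee_pos: [0.5064, -0.2023, 0.0734]
ee_rot: [-3.121, -0.346, -0.012]
wrist_force: [-2.4, -0.0, 3.7]
gripper_width: -0.0
```

step_arm(targets=[0, 0, 0, -10, 0, 0, 0, 0, 0, 0, -20, 0, 0, 0, 0, 0, 0, -40, 0, 0, 0, 0, 0, 0, -40, 0, 0, 0, 0, 0, 0, -40, 0, 0, 0, 0, 0, 0, -40, 0, 0, 0, 0, 0, 0, -40, 0, 0, 0, 0, 0, 0, -40, 0, 0, 0])

```text
t: 5.45
ee_pos: [0.5013, -0.1983, 0.3449]
ee_rot: [-3.108, -0.35, 0.012]
wrist_force: [1.4, 0.1, 0.6]
gripper_width: 0.0002
```

```bash
cat >> h.py <<'E'
Rd=R.from_matrix(np.stack([E,-F,-Z],1))
E
python3 - <<'E'
from h import *
from plant import bot
go(O-.045*F+.365*Z,Rd)
c=bot.capture("top"); cv2.imwrite("pics/top1.png",c["image"][200:350,160:440]); np.savez("top1.npz",**c)
E
```

```text
t 5.45 pos [ 0.5013 -0.1983  0.3449] F [1.4 0.1 0.6] w 0.00021942926681677144
tool mm [  70.  -345.5  -15.4] len 352.8
turn [-0.015  0.005 -0.063] deg 3.750299782019798
```

View pics/top1.png

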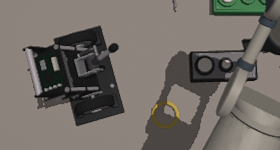

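step_arm(targets=[0, 4, -29, -5, 0, 0, -0.02, 0, 4, -29, -5, 0, 0, -0.02, 0, 4, -29, -5, 0, 0, -0.02, 0, 6, -29, -3, 0, 0, 0, 0, 7, -29, 0, 0, 0, 0, 0, 7, -29, 0, 0, 0, 0, 0, 7, -29, 0, 0, 0, 0, 0, 7, -29, 0, 0, 0, 0, 0, 7, -29, 0, 0, 0, 0, 0, 7, -29, 0, 0, 0, 0, 0, 6, -29, 0, 0, 0, 0, 0, 5, -24, 0, 0, 0, 0, 0, 0, 0, 0, 0, 0, 0])

```text
t: 6.58
ee_pos: [0.4717, 0.1689, 0.39]
ee_rot: [-3.104, -0.452, -0.039]
wrist_force: [-0.0, -0.8, 0.7]
gripper_width: -0.0001
```

```bash
python3 - <<'E'
from h import *
from plant import bot
go(O-.045*F+.33*Z,Rd)
for n in("top","wrist","side"):
    c=bot.capture(n); cv2.imwrite(f"pics/{n}2.png",c["image"])
E
```

```text
t 6.5833 pos [0.4717 0.1689 0.39  ] F [-0.  -0.8  0.7] w -0.00012887587675931443
tool mm [14.4 20.6 60.3] len 65.4
turn [-0.001 -0.025  0.001] deg 1.4382250397182046
```

View pics/wrist2.png

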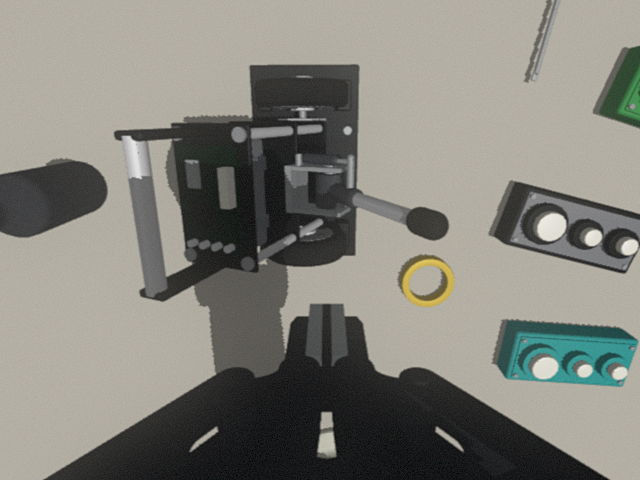

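View pics/side2.png

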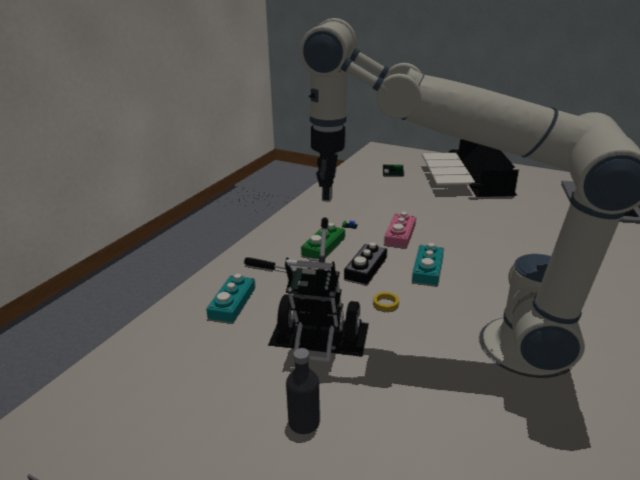

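The wrist view shows the leg running from (355,197) to the foot at (430,223), with the tips at (327,320) short of it towards the base. I refine the foot and bar from this view.

```bash
python3 - <<'E'
from h import *
from plant import bot
c=bot.capture("wrist")
def fr(p): d=p-O; return (d@E).round(4),(d@F).round(4),d[2].round(3)
print("foot",fr(onz(c,427,223,.2856)),"depthpt",fr(dep(c,427,223)))
for q in [(370,203),(400,212)]: print("leg depth",fr(dep(c,*q)))
for q in [(137,137),(155,292)]: print("bar",fr(onz(c,*q,.268)))
for q in [(145,220),(150,250)]: print("bar depth",fr(dep(c,*q)))
E
```

```text
foot (np.float64(0.0014), np.float64(-0.0895), np.float64(0.286)) depthpt (np.float64(0.0035), np.float64(-0.0874), np.float64(0.294))
leg depth (np.float64(0.003), np.float64(-0.0605), np.float64(0.236))
leg depth (np.float64(0.0038), np.float64(-0.0765), np.float64(0.267))
bar (np.float64(0.051), np.float64(0.0852), np.float64(0.268))
bar (np.float64(-0.0516), np.float64(0.0881), np.float64(0.268))
bar depth (np.float64(0.0006), np.float64(0.0851), np.float64(0.273))
bar depth (np.float64(-0.0192), np.float64(0.0845), np.float64(0.274))
```

step_arm(targets=[0, 8, 10, 0, 0, -0.025, 0, 0, 8, 8, 0, 0, 0, 0, 0, 0, 0, 25, 0, 0, 0, 0, 0, 0, 25, 0, 0, 0, 0, 0, 0, 10, 0, 0, 0, 0, 0, 0, 0, 0, 0, 0])

```text
t: 7.28
ee_pos: [0.4966, 0.1438, 0.331]
ee_rot: [3.111, 0.427, 0.01]
wrist_force: [-0.1, 0.1, -1.1]
gripper_width: -0.0001
```

```bash
python3 - <<'E'
from h import *
go(O-.045*F+.002*E+.269*Z,Rd)
E
```

```text
t 7.2833 pos [0.4966 0.1438 0.331 ] F [-0.1  0.1 -1.1] w -6.532175860725136e-05
tool mm [  0.6 -10.8  62. ] len 63.0
turn [ 0.002 -0.006 -0.015] deg 0.9526788593240654
```

step_arm(targets=[0, 0, -10, 0, 0, 0, 0, 0, 0, -2, 20, 0, 0, 0, 0, 0, 0, 20, 0, 0, 0, 0, 0, 0, 15, 0, 0, 0, 0, 0, 0, 0, 0, 0, 0])

```text
t: 7.7
ee_pos: [0.4948, 0.1561, 0.2811]
ee_rot: [-3.112, -0.421, -0.024]
wrist_force: [-0.0, -0.2, -0.1]
gripper_width: 0.0001
```

```bash
python3 - <<'E'
from h import *
from plant import bot
go(O-.045*F+.002*E+.269*Z,Rd)
c=bot.capture("wrist"); cv2.imwrite("pics/w3.png",c["image"])
E
```

```text
t 7.7 pos [0.4948 0.1561 0.2811] F [-0.  -0.2 -0.1] w 8.2696126014141e-05
tool mm [-0.7  1.6 12.1] len 12.2
turn [ 0.001 -0.015 -0.019] deg 1.41289081321915
```

View pics/w3.png

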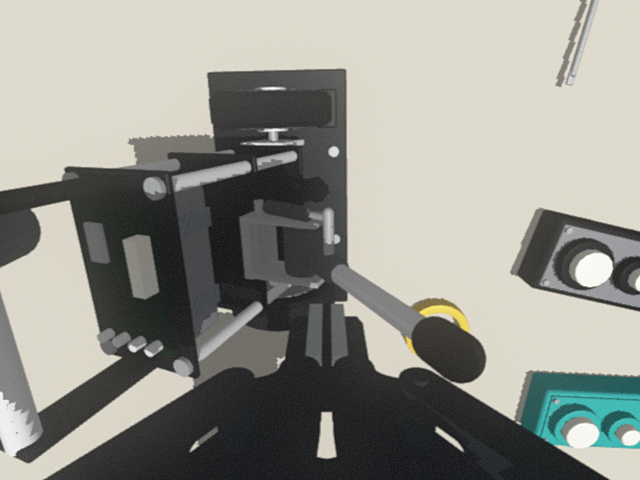

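step_arm(targets=[0, 0, 0, 6, 0, 0, 0, 0, 0, 8, 2, 0, 0, 0, 0, 0, 8, 2, 0, 0, 0, 0, 0, 8, 5, 0, 0, 0])

```text
t: 8.08
ee_pos: [0.503, 0.1338, 0.2745]
ee_rot: [-3.11, -0.425, -0.043]
wrist_force: [-0.8, 0.5, -0.3]
gripper_width: 0.0005
```

```bash
python3 - <<'E'
from h import *
go(O-.083*F+.002*E+.2605*Z,Rd)
E
```

```text
t 8.0833 pos [0.503  0.1338 0.2745] F [-0.8  0.5 -0.3] w 0.00048517862283246324
tool mm [-2.3 15.9 14. ] len 21.3
turn [ 0.001 -0.028 -0.016] deg 1.826114302149945
```

step_arm(targets=[0, -1, 8, 10, 0, -0.02, 0, 0, -1, 8, 10, 0, 0, 0, 0, 0, 8, 10, 0, 0, 0, 0, 0, 6, 10, 0, 0, 0])

```text
t: 8.42
ee_pos: [0.5117, 0.0998, 0.2342]
ee_rot: [3.112, 0.422, 0.018]
wrist_force: [1.2, -0.0, 1.8]
gripper_width: -0.0
```

```bash
python3 - <<'E'
from h import *
from plant import bot
go(O-.1175*F+.002*E+.17*Z,Rd)
c=bot.capture("wrist"); cv2.imwrite("pics/w4.png",c["image"])
E
```

```text
t 8.4167 pos [0.5117 0.0998 0.2342] F [ 1.2 -0.   1.8] w -2.1702999739791596e-05
tool mm [-1.2 15.2 64.2] len 66.0
turn [ 0.002 -0.011 -0.018] deg 1.2296695689043595
```

View pics/w4.png

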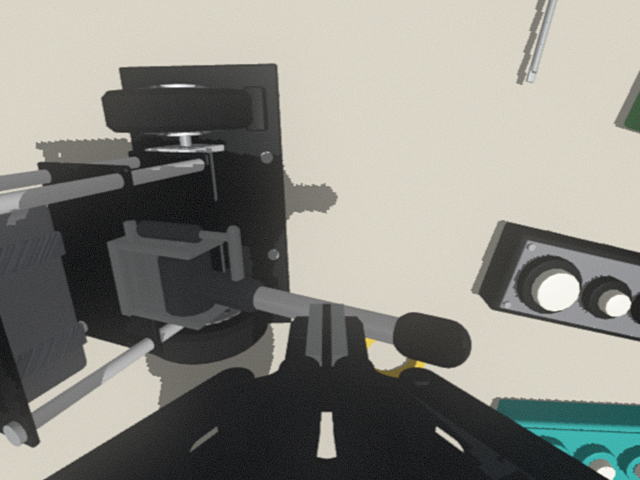

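The tip at (327,310) is on the leg, which has swung partly down. I keep pushing.

step_arm(targets=[0, 0, 5, 12, 0, 0, 0, 0, 0, 4, 12, 0, 0, 0, 0, 0, 3, 12, 0, 0, 0, 0, 0, 0, 12, 0, 0, 0, 0, 0, 0, 12, 0, 0, 0, 0, 0, 0, 12, 0, 0, 0])

```text
t: 8.97
ee_pos: [0.5146, 0.0851, 0.1522]
ee_rot: [3.113, 0.417, 0.008]
wrist_force: [0.0, 0.3, -0.6]
gripper_width: 0.0004
```

```bash
python3 - <<'E'
from h import *
from plant import bot
go(O-.1175*F+.002*E+.17*Z,Rd)
c=bot.capture("wrist"); cv2.imwrite("pics/w5.png",c["image"])
c=bot.capture("top"); cv2.imwrite("pics/top5.png",cv2.resize(c["image"][200:340,170:330],None,fx=4,fy=4))
E
```

```text
t 8.9667 pos [0.5146 0.0851 0.1522] F [ 0.   0.3 -0.6] w 0.00036854122901348424
tool mm [  0.7   0.4 -17.8] len 17.9
turn [ 0.001 -0.005 -0.022] deg 1.2793571882190842
```

View pics/w5.png

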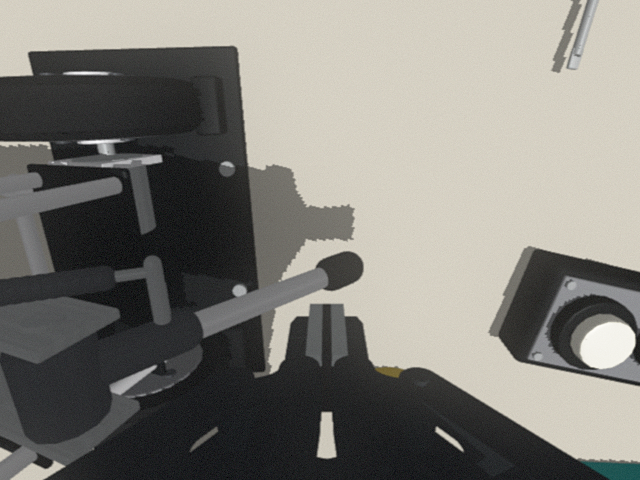

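The foot at (345,270) is now below the tips and has left them, with no force reading: it snapped over. I retreat up and verify.

step_arm(targets=[0, 0, 0, -20, 0, 0, 0, 0, 0, 0, -35, 0, 0, 0, 0, 0, 0, -35, 0, 0, 0, 0, 0, 0, -35, 0, 0, 0, 0, 0, 0, -35, 0, 0, 0, 20, 0, 0, -35, 0, 0, 0, 40, 0, 0, -35, 0, 0, 0, 60, 0, 0, -5, 0, 0, 0, 60, 0, 0, 0, 0, 0, 0])

```text
t: 9.82
ee_pos: [0.5114, 0.0877, 0.3953]
ee_rot: [-3.113, -0.424, 0.002]
wrist_force: [-0.2, -0.7, -0.3]
gripper_width: 0.0485
```

```bash
cat >> h.py <<'E'
def fr(p): d=p-O; return np.round([d@E,d@F,d[2]],4)
def bar(th): return O+.056*Z+.23*(np.sin(th)*F+np.cos(th)*Z)
def Rl(th): return Rd*R.from_rotvec([-th,0,0])
E
python3 - <<'E'
from h import *
from plant import bot
go(bar(.4)+.08*(np.sin(.4)*F+np.cos(.4)*Z),Rl(.4))
c=bot.capture("wrist"); cv2.imwrite("pics/w6.png",c["image"]); np.savez("w6.npz",**c)
E
```

```text
t 9.8167 pos [0.5114 0.0877 0.3953] F [-0.2 -0.7 -0.3] w 0.04845679683840696
tool mm [  -3.  -234.4   53.9] len 240.6
turn [-0.4    0.005 -0.017] deg 22.967612579077702
```

View pics/w6.png

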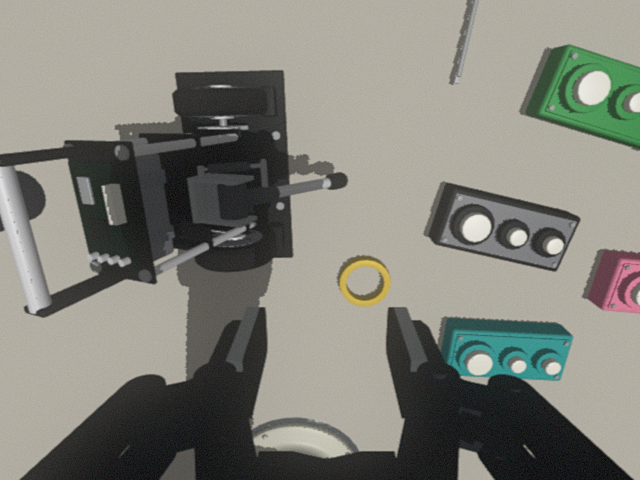

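```bash
python3 - <<'E'
from h import *
c=ld("w6")
print("foot exp f,z",-.0294-.134*np.cos(.73),.166-.134*np.sin(.73))
print(fr(onz(c,338,180,.077)),fr(dep(c,338,180)), "bar",fr((onz(c,14,168,.268)+onz(c,38,305,.268))/2))
for q in [(475,224),(516,232),(551,242)]: print(dep(c,*q))
E
```

```text
foot exp f,z -0.12925336991421266 0.07663946890950449
[ 0.0004 -0.1272  0.077 ] [ 0.0029 -0.1268  0.0906] bar [-0.0014  0.0863  0.268 ]
[ 0.50645347 -0.10016477  0.05928847]
[ 0.51068008 -0.15096961  0.06115701]
[ 0.51015096 -0.19801478  0.0603256 ]
```

Kickstand is on its lower stop: the foot measures f=-0.127 against -0.129 expected. All keys are back at 60 mm. Now the pre-grasp.

step_arm(targets=[70, 0, -36, 0, 0, 0, 0, 70, 0, -36, 0, 0, 0, 0, 70, 0, -36, 0, 0, 0, 0, 70, 0, -36, 0, 0, 0, 0, 70, 0, -36, 0, 0, 0, 0, 70, 0, -30, 0, 0, 0, 0, 70, 0, 0, 0, -0.1, 0, 0, 70, 0, 0, 0, -0.1, 0, 0, 70, 0, 0, 0, -0.1, 0, 0, 70, 0, 0, 0, -0.1, 0, 0, 70, 0, 0, 0, 0, 0, 0])

```text
t: 10.78
ee_pos: [0.4517, 0.2981, 0.3765]
ee_rot: [2.692, 0.369, 0.049]
wrist_force: [0.3, 1.7, -1.7]
gripper_width: 0.0596
```

```bash
python3 - <<'E'
from h import *
from plant import bot
go(bar(.4)-.002*F+.08*(np.sin(.4)*F+np.cos(.4)*Z),Rl(.4))
E
```

```text
t 10.7833 pos [0.4517 0.2981 0.3765] F [ 0.3  1.7 -1.7] w 0.059550788437324975
tool mm [ -1.1 -26.9  26.3] len 37.6
turn [ 0.024  0.028 -0.01 ] deg 2.2041814899989496
```

step_arm(targets=[70, 0, -14, 8, 0.024, 0.028, 0, 70, 0, -13, 8, 0, 0, 0, 70, 0, 0, 5, 0, 0, 0, 70, 0, 0, 0, 0, 0, 0])

```text
t: 11.12
ee_pos: [0.4459, 0.3154, 0.3395]
ee_rot: [2.721, 0.386, 0.072]
wrist_force: [0.1, -0.4, 0.4]
gripper_width: 0.0598
```

```bash
python3 - <<'E'
from h import *
from plant import bot
go(bar(.4)-.002*F,Rl(.4))
c=bot.capture("wrist"); cv2.imwrite("pics/w7.png",c["image"]); np.savez("w7.npz",**c)
E
```

```text
t 11.1167 pos [0.4459 0.3154 0.3395] F [ 0.1 -0.4  0.4] w 0.05984957905838013
tool mm [-0.4  5.2 79.9] len 80.0
turn [-0.004  0.006 -0.005] deg 0.4820229901805545
```

View pics/w7.png

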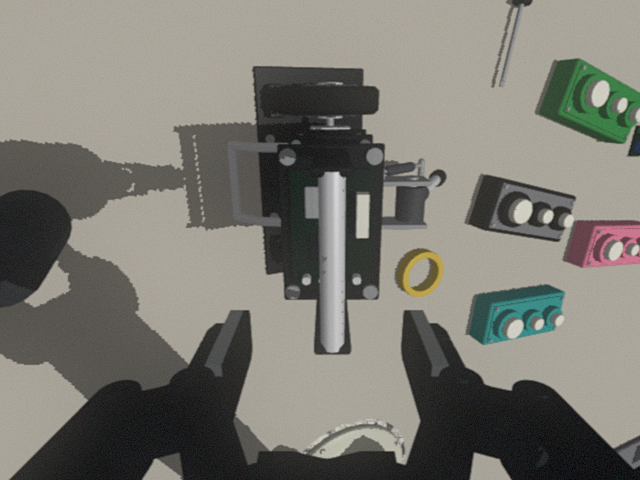

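The bar runs vertically at column 332, between the jaws (centre about 326). Descend and grip.

step_arm(targets=[70, 0, 3, 20, 0, 0, 0, 70, 0, 0, 20, 0, 0, 0, 70, 0, 0, 20, 0, 0, 0, 70, 0, 0, 12, 0, 0, 0, 70, 0, 0, 0, 0, 0, 0])

```text
t: 11.58
ee_pos: [0.4567, 0.2814, 0.2762]
ee_rot: [2.727, 0.376, 0.077]
wrist_force: [-0.4, -0.6, -0.5]
gripper_width: 0.06
```

```bash
python3 - <<'E'
from h import *
from plant import bot
go(bar(.4)-.002*F,Rl(.4))
E
```

```text
t 11.5833 pos [0.4567 0.2814 0.2762] F [-0.4 -0.6 -0.5] w 0.06004609801553082
tool mm [-1.7 -3.2  7.7] len 8.5
turn [-0.009  0.004 -0.013] deg 0.9216678415461792
```

step_arm(targets=[70, 0, -2, 7, 0, 0, 0, 60, 0, 0, 0, 0, 0, 0, 40, 0, 0, 0, 0, 0, 0, 25, 0, 0, 0, 0, 0, 0, 20, 0, 0, 0, 0, 0, 0, 10, 0, 0, 0, 0, 0, 0, 0, 0, 0, 0, 0, 0, 0, 0, 0, 0, 0, 0, 0], squeeze=40)

```text
validation failed for argument at $.ta...
```

```bash
python3 - <<'E'
from h import *
from plant import bot
go(bar(.4),Rl(.4))
c=bot.capture("wrist"); cv2.imwrite("pics/w8.png",c["image"])
c=bot.capture("side"); cv2.imwrite("pics/s8.png",c["image"][150:400,200:420])
E
```

```text
t 11.5833 pos [0.4567 0.2814 0.2762] F [-0.4 -0.6 -0.5] w 0.06004609801553082
tool mm [-1.7 -5.   7. ] len 8.7
turn [-0.009  0.004 -0.013] deg 0.9216678415461792
```

View pics/w8.png

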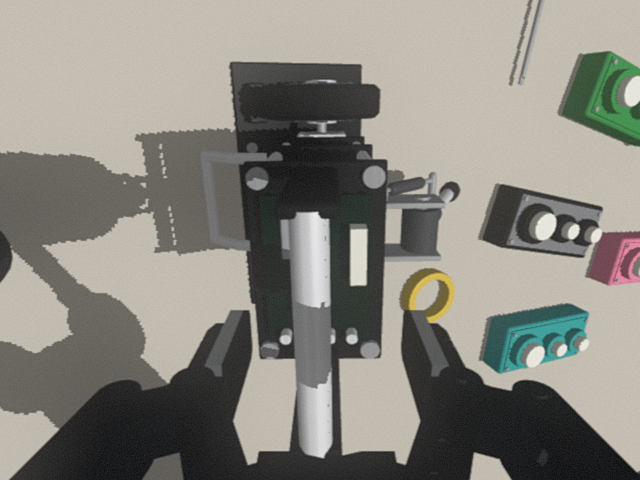

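View pics/s8.png

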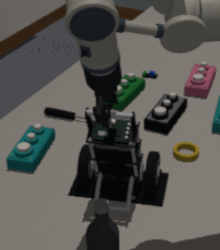

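The bar at about column 312 sits slightly left of the jaw centre (327), about 5 mm towards -y. I shift by that and close.

step_arm(targets=[70, 0, -5, 7, 0, 0, 0, 60, 0, 0, 0, 0, 0, 0, 40, 0, 0, 0, 0, 0, 0, 25, 0, 0, 0, 0, 0, 0, 10, 0, 0, 0, 0, 0, 0, 0, 0, 0, 0, 0, 0, 0, 0, 0, 0, 0, 0, 0, 0, 0, 0, 0, 0, 0, 0, 0], squeeze=40)

```text
t: 12.35
ee_pos: [0.4569, 0.2866, 0.2741]
ee_rot: [2.734, 0.378, 0.088]
wrist_force: [-0.4, 1.0, -0.1]
gripper_width: 0.0126
```

```bash
python3 - <<'E'
from h import *
from plant import bot
go(bar(.4),Rl(.4))
c=bot.capture("wrist"); cv2.imwrite("pics/w9.png",c["image"])
E
```

```text
t 12.35 pos [0.4569 0.2866 0.2741] F [-0.4  1.  -0.1] w 0.012631205923617038
tool mm [-3.4  0.3  6.9] len 7.6
turn [-0.014 -0.005 -0.014] deg 1.188958165358617
```

View pics/w9.png

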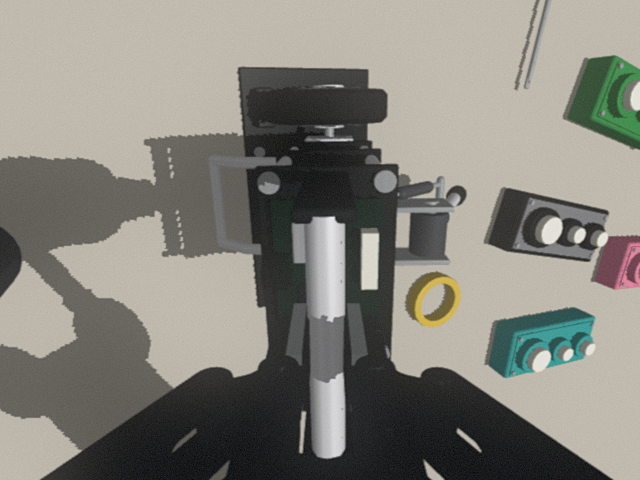

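step_arm(targets=[0, 0, 0, 0, 0, 0, 0, 0, 0, 0, 0, 0, 0, 0, 0, 0, 0, 0, 0, 0, 0, 0, 0, 0, 0, 0, 0, 0])

```text
t: 12.73
ee_pos: [0.4569, 0.2866, 0.2741]
ee_rot: [2.733, 0.378, 0.089]
wrist_force: [-0.1, 0.4, -1.4]
gripper_width: 0.0121
```

```bash
python3 - <<'E'
from h import *
from plant import bot
s=bot.sense();print(s["gripper_width"],s["wrist_force"],s["moment"])
c=bot.capture("wrist"); cv2.imwrite("pics/w10.png",c["image"]); print(fr(dep(c,327,270)),fr(dep(c,327,400)),fr(dep(c,298,330)),fr(dep(c,355,330)),fr(s["ee_pos"]))
E
```

```text
0.012070659711020781 [-0.13368864  0.43957619 -1.39654915] [0.29261383 0.09130643 0.11905884]
[0.0334 0.0914 0.2751] [-0.0209  0.0918  0.2741] [0.0127 0.1024 0.2747] [0.0124 0.0841 0.282 ] [0.0033 0.0925 0.2741]
```

View pics/w10.png

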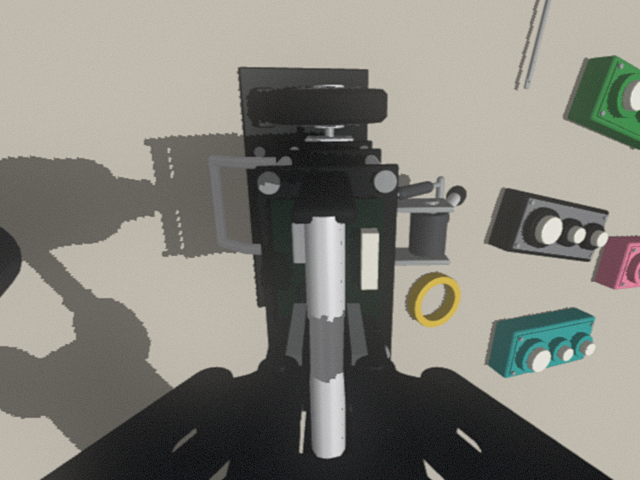

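The bar is firmly between the pads: the width is steady at 12 mm and the bar top is at z=0.2745. Now I swing it up along the arc about the axle.

step_arm(targets=[0, 0, 5, 0, 0.02, 0, 0, 0, 0, 9.4, 0.2, 0.04, 0, 0, 0, 0, 9.4, 0.2, 0.04, 0, 0, 0, 0, 9.4, 0.2, 0.04, 0, 0, 0, 0, 9.4, 0.2, 0.04, 0, 0])

```text
t: 13.2
ee_pos: [0.4683, 0.2485, 0.2869]
ee_rot: [2.919, 0.414, 0.059]
wrist_force: [2.6, -0.2, -3.5]
gripper_width: 0.0126
```

```bash
cat >> h.py <<'E'
def lean():
    from plant import bot
    s=bot.sense(); p=fr(s["ee_pos"]); r=(Rd.inv()*R.from_rotvec(s["ee_rot"])).as_rotvec()
    print("t",s["t"],"TCP fr",p,"lean pos",np.arctan2(p[1],p[2]-.056).round(4),"rad",np.hypot(p[1],p[2]-.056).round(4),"lean tool",-r[0].round(4),r.round(3),"w",s["gripper_width"],"F",s["wrist_force"].round(1),s["moment"].round(2),"dq",np.abs(s["dq"]).max().round(4))
E
python3 -c "
from h import *
lean()"
```

```text
t 13.2 TCP fr [0.0034 0.0527 0.2869] lean pos 0.2244 rad 0.2368 lean tool 0.1969 [-0.197  0.012  0.006] w 0.01262084908844427 F [ 2.6 -0.2 -3.5] [ 0.09 -0.21  0.08] dq 0.4949
```

step_arm(targets=[0, 0, 9.4, 0.2, 0.036, 0, 0, 0, 0, 9.4, 0.2, 0.036, 0, 0, 0, 0, 9.4, 0.2, 0.036, 0, 0, 0, 0, 9, 0.2, 0.034, 0, 0, 0, 0, 5, 0, 0.02, 0, 0, 0, 0, 0, 0, 0, 0, 0])

```text
t: 13.7
ee_pos: [0.4824, 0.2011, 0.2927]
ee_rot: [3.091, 0.429, 0.034]
wrist_force: [1.3, 1.2, -1.7]
gripper_width: 0.0122
```

```bash
python3 - <<'E'
from h import *
from plant import bot
lean()
c=bot.capture("wrist"); cv2.imwrite("pics/w11.png",c["image"])
c=bot.capture("side"); cv2.imwrite("pics/s11.png",cv2.resize(c["image"][180:400,220:420],None,fx=2.7,fy=2.7)); np.savez("s11.npz",**c)
c=bot.capture("top"); cv2.imwrite("pics/t11.png",cv2.resize(c["image"][200:340,150:310],None,fx=4,fy=4)); np.savez("t11.npz",**c)
lean()
E
```

```text
t 13.7 TCP fr [0.0035 0.0033 0.2927] lean pos 0.0139 rad 0.2367 lean tool 0.0233 [-0.023  0.019  0.012] w 0.012221187244499668 F [ 1.3  1.2 -1.7] [ 0.31 -0.04  0.14] dq 0.0113
t 13.85 TCP fr [0.0035 0.005  0.2927] lean pos 0.0211 rad 0.2368 lean tool 0.0245 [-0.025  0.018  0.01 ] w 0.012259327288188519 F [ 1.8  0.2 -2.2] [ 0.11 -0.12  0.1 ] dq 0.0185
```

View pics/w11.png

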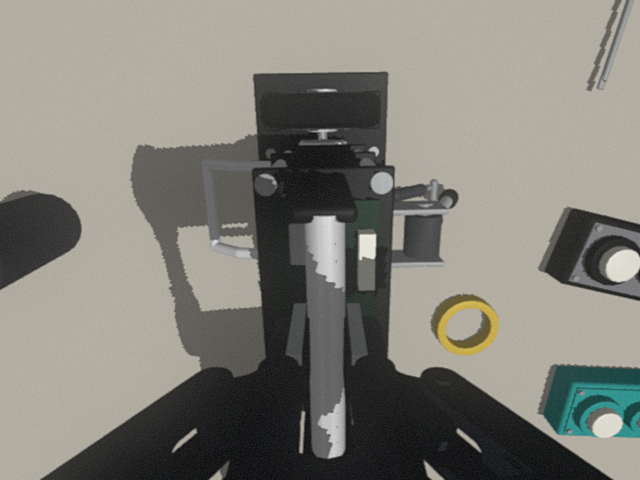

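View pics/s11.png

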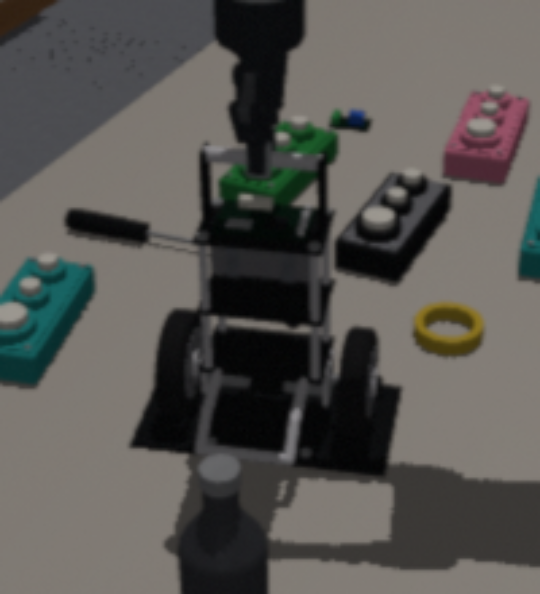

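View pics/t11.png

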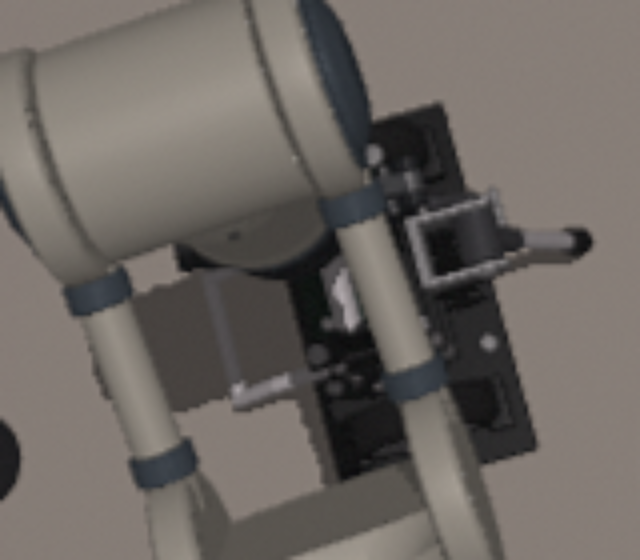

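Views show the frame upright in the gripper, with the kickstand foot out behind at (577,241) in the top crop. The arm puts the lean at +0.02, so I trim the last bit.

step_arm(targets=[0, 0, 5, 0, 0.022, 0, 0, 0, 0, 0, 0, 0, 0, 0, 0, 0, 0, 0, 0, 0, 0, 0, 0, 0, 0, 0, 0, 0])

```text
t: 14.18
ee_pos: [0.483, 0.1992, 0.2927]
ee_rot: [-3.109, -0.44, -0.029]
wrist_force: [0.4, -0.7, -2.1]
gripper_width: 0.0123
```

```bash
python3 - <<'E'
from h import *
from plant import bot
lean()
c=bot.capture("wrist"); np.savez("w12.npz",**c);cv2.imwrite("pics/w12.png",c["image"])
print("foot?",[fr(dep(c,u,v)) for u,v in[(450,198),(447,200),(453,200)]],"deck bolts",fr(dep(c,265,185)),fr(dep(c,381,183)))
lean()
E
```

```text
t 14.1833 TCP fr [0.0035 0.0012 0.2927] lean pos 0.0051 rad 0.2367 lean tool 0.0015 [-0.001  0.019  0.007] w 0.012301476273853007 F [ 0.4 -0.7 -2.1] [ 0.05 -0.11  0.03] dq 0.0059
foot? [array([ 0.0058, -0.1163,  0.0492]), array([ 0.006 , -0.1106,  0.0588]), array([ 0.0044, -0.1185,  0.0517])] deck bolts [0.0498 0.0308 0.2215] [ 0.0504 -0.0269  0.2219]
t 14.2333 TCP fr [0.0035 0.0013 0.2927] lean pos 0.0055 rad 0.2367 lean tool 0.0014 [-0.001  0.019  0.007] w 0.012094634334894477 F [ 0.9 -0.4 -2.1] [-0.   -0.14 -0.02] dq 0.0025
```

View pics/w12.png

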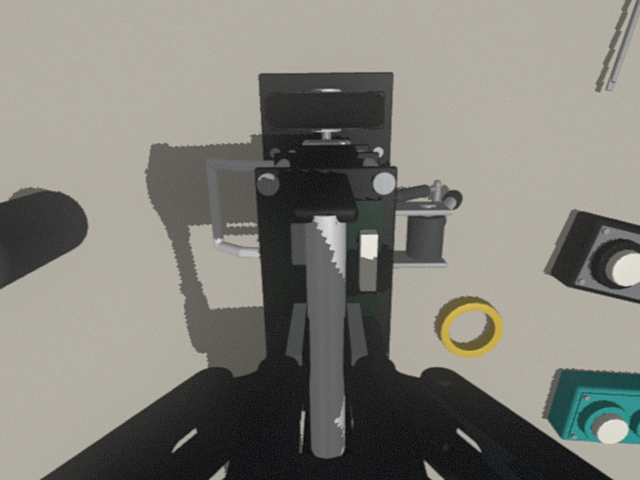

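The deck bolts (268,185) and (384,183) are level within 0.4 mm and the bar is upright in the pads. I let it settle, check once more and hand in.

step_arm(targets=[0, 0, 0, 0, 0, 0, 0, 0, 0, 0, 0, 0, 0, 0, 0, 0, 0, 0, 0, 0, 0, 0, 0, 0, 0, 0, 0, 0, 0, 0, 0, 0, 0, 0, 0, 0, 0, 0, 0, 0, 0, 0])

```text
t: 14.73
ee_pos: [0.4828, 0.1999, 0.2927]
ee_rot: [-3.11, -0.442, -0.029]
wrist_force: [1.1, 0.4, -2.1]
gripper_width: 0.0125
```

```bash
python3 - <<'E'
from h import *
from plant import bot
lean()
print(bot.close_job())
E
```

```text
t 14.7333 TCP fr [0.0035 0.002  0.2927] lean pos 0.0084 rad 0.2367 lean tool 0.0022 [-0.002  0.018  0.006] w 0.012484697452866185 F [ 1.1  0.4 -2.1] [-0.02 -0.17  0.06] dq 0.0019
the job is handed in; nothing more can be done
None
```

The job is handed in at 14.7 s, with the robot still held by its top bar, upright and nearly still.

- **Keys:** I pressed large, middle and small in that order. Each reached its stop, with the wrist force rising to 14–24 N against the 4 N spring. I raised the fingers clear before the next key, and the depth readings afterwards put all three tops back at about 60 mm.
- **Kickstand:** I pushed it over centre and it snapped down. The foot measured 127 mm behind the axle, against 129 mm expected for the lower stop.
- **Frame:** I gripped it by the bar and swung it up along its arc. At hand-in the lean was about +0.002 to +0.008 rad, the deck bolts were level within 0.4 mm, and the arm was drifting forward by under 1 mm in half a second.
- **Kickstand foot clearance:** I worked this out from the geometry, about 16 mm above the bench when upright. The depth points on the leg and foot (49–59 mm high) agree but were not exactly on the foot's underside.
- **Bystanders:** I never touched the flask, tape roll, screwdriver or relay module, and the later views showed nothing displaced. I did not measure their positions again.

Two readings disagreed slightly:
- The gripper width read 12 mm on the 14 mm bar, steady throughout.
- The first side-view key positions were 4–7 mm off the top view, so I used the top view.

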